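Load the extruder die plate under its leaf spring

TASK

Load the clay extruder's die cassette: with the fingertips on the rubber thumb pad, press the die plate down hard against its sprung bed and, keeping it pressed, slide it under the leaf spring until it is fully home against the end stop. Then push the turn-button all the way round by its upright pin, so that it lies across the bed behind the plate. Only press and push - do not pick the plate up - and leave everything else on the table where it is.

Things in the scene. Friction and masses are not known exactly. Their poses are not given: they have to be found in the camera images.
- cassette: die cassette fixed to the bench, wooden board 250 x 165 x 8 mm. Origin on the table surface; +x is the slide direction (to the end stop), z up. In this frame, mm: the steel sprung bed is centred on y = 0, spans x -135 to 70, y -42 to 42, floor z 26 unpressed, side lips 4 high. A dark steel bridge crosses it at x 44 to 66, top z 66 with screws, posts at y = +-52. Plate's origin is at x = 20 when home
- leaf_edge (a point): middle of the lowest line of the leaf spring's rounded free edge (radius 6 mm, 56 mm long, across the bed at cassette x 30, z 28 at rest; springs up 4 mm at most; 4 N to start lifting it, 8 N at 4 mm). It hangs from the bridge. With the bed unpressed (plate top at z 38) the plate's nose butts against it and is blocked; the plate must be held at least 6 mm down to go under
- stop_face (a point): top middle of the end stop's face (cassette x 75, z 40); the stop block is 14 mm thick. The plate's nose touches this face when home
- die_plate: loose aluminium die plate 110 (its x) x 76 x 12 mm, about 0.25 kg, on the sprung bed with 1 mm play each side; round die opening with a six-armed slot near its nose. Origin at the centre of its underside; +x points along the slide, to its nose (55 mm ahead). Its metal is slick on the bed and leaf (friction about 0.15). At the start its origin is at cassette x -73 to -48, its underside at z 26
- thumb_pad (a point): centre of the top of the plate's grippy rubber thumb pad (friction about 1): 36 (x) x 50 (y) mm, 2 mm thick, 35 mm behind the plate's origin, top 14 mm above the plate's underside
- sprung_bed (a joint): how far the sprung bed is pressed down, m: 0 at rest, 0.009 at its hard stop. It takes about 5 N on the plate to start it moving, 13 N to hold 6 mm down, 16 N to hold it at the hard stop. Pressing harder against the hard stop (20 to 25 N) gives more grip. Under the leaf the bed stays about 6 mm down by itself
- turn_button (a joint): angle of the turn-button, rad: 0 = bar lies beside the bed pointing back along the cassette's -x, 1.571 = end stop, bar lies across the bed pointing along +y, behind the home plate. Stiff pivot, stays where it is left; the pin takes 1 to 2 N to push
- button_pin (a point): centre of the top of the turn-button's upright black pin: 12 mm diameter, 30 mm tall (z 36 to 66 above the table), 34 mm from the pivot, on a steel bar 12 mm wide, 10 mm thick (z 26 to 36) that reaches 40 mm from the pivot
- button_pivot (a point): pivot axis of the turn-button, at cassette x -45, y -64 mm, on top of the bar (z 36)
- round_die: loose flat aluminium ring, 52 mm across, 12 mm thick, lying beside the cassette; origin at the centre of its underside; leave alone
- modelling_tool: loose wooden spatula-shaped modelling tool, 170 mm long, lying beside the cassette; leave alone
- guide_block: loose plain wooden block 90 x 35 x 20 mm near the open (loading) end of the cassette; origin at the centre of its underside; leave alone
- slip_jar: loose white plastic jar, 64 mm across, 75 mm tall, standing beyond the stop end of the cassette; origin at the centre of its underside; leave alone
- bowl: loose steel bowl, 150 mm across, 65 mm tall; leave alone
- glaze_brush: loose brush, 200 mm long; leave alone
- jug: loose white plastic jug, 100 mm across, 130 mm tall; leave alone
Mind the look-alikes: they are no part of the job. What is shaped like the die_plate but orange is not meant.

How it is judged:
On the way, in this order (a step that is already met when the one before it is completed fails the run):
1. the plate is pressed down by the fingers (bed at least 5 mm down) while its nose is under the leaf spring's edge (contact force between the fingers and die_plate above 4 N and value of joint sprung_bed above 0.005 m and x of die_plate in the frame of cassette above -0.018 m), for 0.1 s.
2. the plate is home against the end stop (within 5 mm), under the leaf spring (x of die_plate in the frame of cassette between 0.015 and 0.025 m and y of die_plate in the frame of cassette between -0.006 and 0.006 m and angle between the x axis of die_plate and the x axis of cassette, either way round below 0.08 rad and z of die_plate in the frame of cassette below 0.0225 m and angle between the z axis of die_plate and the z axis of cassette, either way round below 0.08 rad), for 0.2 s.
3. the turn-button is fully across behind the plate (all of step 2 and value of joint turn_button above 1.4 rad), for 0.2 s.
At the end, for the whole second after the job is handed in: The plate lies flat and straight in the cassette, held down under the leaf spring, its nose within 5 mm of the end stop, at rest; the turn-button is across behind it (at least 1.4 of 1.57 rad) (all of step 3 and linear speed of die_plate below 0.01 m/s and velocity of joint turn_button below 0.05 rad/s); the robot touches nothing.
It fails at once if the die plate is lifted (8 mm above its resting height) or tipped (z of die_plate in the frame of cassette above 0.034 m or angle between die_plate's own z axis and vertical above 0.25 rad).
It fails at once if another thing on the table is moved by more than 25 mm (distance of any of round_die, modelling_tool, guide_block, slip_jar, bowl, glaze_brush, jug from where it was at the start of the episode above 0.025 m).
It also fails if it takes over 56 s, if anything falls off the work surface, if the arm or the gripper's body presses on something with over 40 N, if the wrist force passes 120 N, or if a joint passes its speed limit or range.

ROBOT

A 6-joint arm with a two-finger parallel gripper is mounted at the origin on the work surface. World frame = base frame: x ahead of the robot, y to its left, z up, the work surface at z = 0. Lengths are in m, angles in rad, forces in N, time in s.
With the tool pointing down it reaches from about 0.35 to 0.775 m from the base axis. Payload 5.5 kg.
Tool frame: the origin (TCP) lies at the very end of the fingers, on their centre line; the grasp point (between the pads) lies 19 mm behind it; z points along the fingers, x is the direction in which the jaws open and shut, and the axes are right-handed (so a half turn about z gives the same grasp; the last joint's range is limited). The gripper opens to 85 mm and grips with 20 to 120 N. Pads are 22 mm wide; open, the fingers measure 114 mm over their backs; the gripper's body (76 mm by 85 mm) begins 54 mm behind the grasp point. The pads swing forward as they close: fully open they stand 13 mm farther back than shut.
Start: joints at [-1.41, 0.313, 0.046, 1.304, 0, 1.431], TCP at [0.17, -0.549, 0.204] pointing down, gripper open.
Joint ranges: [-2.76, 2.76], [-0.86, 1.69], [-1.03, 1.26], [-2.2, 2.34], [-1.47, 1.5], [-3.14, 3.14]. Speed limits (rad/s): [2.57, 2.57, 3.14, 3.14, 3.14, 3.14].

INTERFACE

Orientations are given as a unit quaternion [w, x, y, z].
In Python, from workcell import env gives the robot as it stands.
- The arm moves only by the shell command python3 -m inch 'ROWS' [FORCE]. ROWS is JSON, a list of rows, each a list of 7 numbers: the turn, a rotation vector about the tool's x, y, z each as a share of 8 degrees, from -1 to 1, then the shift along the tool's x, y, z each as a share of 0.05 m, from -1 to 1, then the closure, from 0 (fully open) to 1 (shut). A call has 1 to 12 rows; each row shifts and turns the commanded pose from where the row before left it, along the tool's axes as they then stand; what a row does not reach is not made up. A row lasts 1/10 s, in which the tool goes at most 50 mm and 8.59 degrees, less where a joint would pass 70% of its speed; a pose out of reach is approached as far as the arm can. A call with a number of a shift or a turn outside -1 to 1 is refused whole. A call with a gripper value outside its range is refused whole. The fingers move at their own pace and stop on an object; FORCE is the grip in N (left out, the last holds). Time passes only in rows, so rows that do not move let the fingers close. It gives the time, the measured TCP pose, the force and the opening at its end, in the units of the state.
- env.get_state(): the state, without advancing time (a new reading comes with each control period).
- env.read_camera(name): name is "side" or "top"; returns the picture (400x640x3 uint8, red, green, blue); there is no depth.
- env.calibration(name): a dict with "fx", "fy", "cx", "cy" (pixels), "rvec" (rotation vector, rad) and "tvec" (3), from world to camera coordinates, as OpenCV has them. Camera axes: x right, y down, z forward; pixel columns grow to the right and rows downward; lengths in m; the calibration is good to about 2 mm. A picture is of the moment at which its call begins. calibration takes no time and is no camera call.
- env.hand_in(): hands the job in, once; it reports no verdict.
The state is a dict: "clock": time; "joint_pos": joint angles; "qvel": joint speeds; "tau": joint torques, N m; "tcp_pos": TCP position; "orientation": TCP orientation; "wrist_force": force on the tool from outside, world axes, zero at the start; "ft_torque": the same for the moment, N m; "finger_gap": finger opening in m.
Only numpy, scipy, OpenCV 4.12 (cv2) and the standard library are available. Lean on these libraries where they do the work, as an engineer would, in place of code of your own. Each camera call takes 0.05 s, during which the arm holds its last target.

## Working session

There is one attempt and no reset: what is moved stays moved. The work goes in short steps, Python scripts to look and compute and a shell command to move; the robot and the scene stay as the last step left them, time stands still between calls to the robot, and variables do not carry over. Pictures are saved under pics/ and viewed, and the job is handed in when it is done.

```bash
ls; mkdir -p pics
python3 - <<'E'
from workcell import env
import cv2
for n in("side","top"):
    im=env.read_camera(n); cv2.imwrite(f"pics/{n}0.png",im[:,:,::-1]); print(n,env.calibration(n))
print(env.get_state())
E
```

```text
pics
side {'fx': 362.59480151523815, 'fy': 362.59480151523815, 'cx': 327.5622073179085, 'cy': 200.0805825053155, 'rvec': array([ 0.13281566, -2.74682491,  1.39050841]), 'tvec': array([0.51018384, 0.09099623, 0.92131825])}
top {'fx': 370.7584448323075, 'fy': 370.7584448323075, 'cx': 318.651183720216, 'cy': 201.0728295683217, 'rvec': array([ 2.12642515, -2.19064847,  0.07033524]), 'tvec': array([0.01569654, 0.49511852, 1.24336883])}
{'clock': 0.1, 'joint_pos': array([-1.40958341e+00,  3.13937393e-01,  4.51024499e-02,  1.30361718e+00,
        1.07290703e-05,  1.43119620e+00]), 'qvel': array([-5.94352467e-04,  6.17847936e-05,  3.02855681e-03,  2.05908937e-03,
        1.36074913e-03, -5.44847988e-04]), 'tau': array([ 3.22189291e-03, -4.81725633e+01,  2.99242938e+01,  1.27595931e-02,
       -1.02116560e-04,  9.12717923e-06]), 'tcp_pos': array([ 0.17028351, -0.54868209,  0.20349524]), 'orientation': array([-5.82886268e-04,  8.05076375e-01, -5.93170586e-01, -5.87952261e-04]), 'wrist_force': array([ 0.64141665,  0.82927423, -0.6226159 ]), 'ft_torque': array([0.02760744, 0.00969881, 0.02498195]), 'finger_gap': 0.08566452721007173}
```

View pics/side0.png

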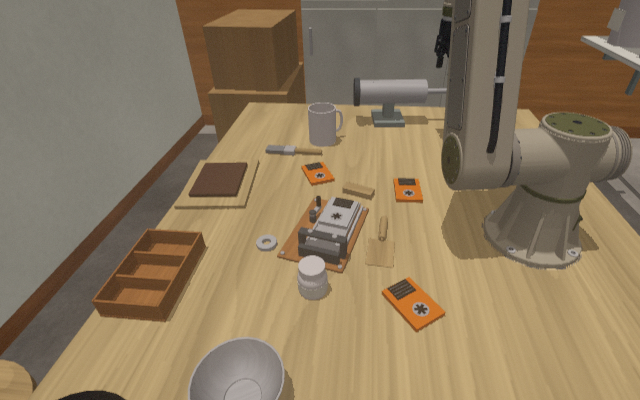

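View pics/top0.png

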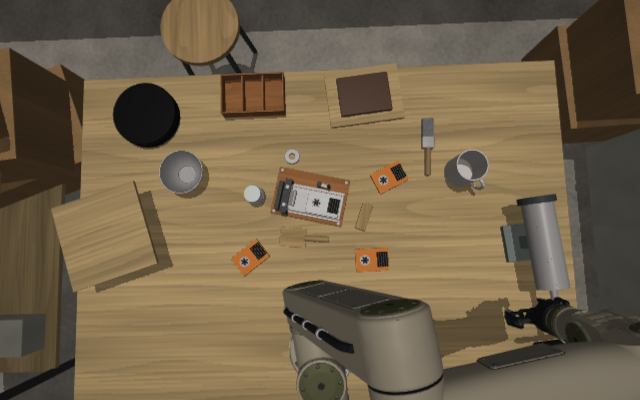

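Die-plate candidates in the top view: silver plate in the cassette (318,203), and orange look-alikes at (390,177), (250,257) and (372,260). The silver one matches the description, so I'll check it in close crops.

Run:
```python
import cv2
a=cv2.imread("pics/top0.png")[155:235,260:360]; cv2.imwrite("pics/topc.png",cv2.resize(a,None,fx=8,fy=7.5*8/7.5,interpolation=cv2.INTER_CUBIC)[:600])
a=cv2.imread("pics/side0.png")[190:275,275:380]; cv2.imwrite("pics/sidec.png",cv2.resize(a,None,fx=7,fy=7,interpolation=cv2.INTER_CUBIC))
```

```text
(no output)
```

View pics/topc.png

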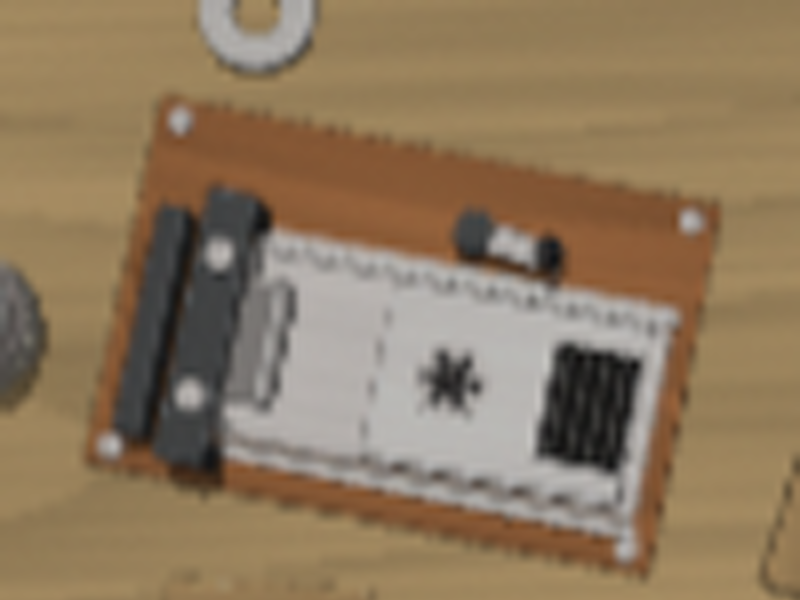

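View pics/sidec.png

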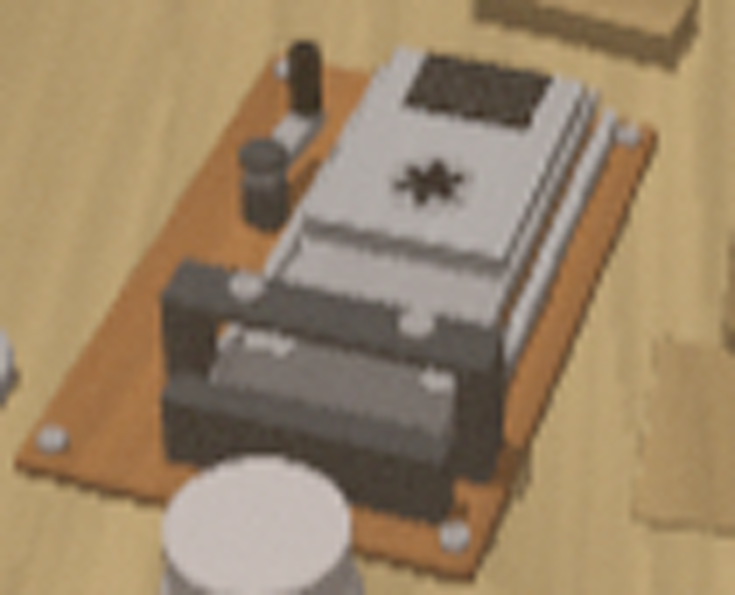

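```bash
cat > fit.py <<'E'
import numpy as np,cv2
from scipy.optimize import least_squares
from workcell import env
C={n:env.calibration(n) for n in("side","top")}
def proj(n,P):
    c=C[n];K=np.array([[c['fx'],0,c['cx']],[0,c['fy'],c['cy']],[0,0,1]])
    return cv2.projectPoints(np.atleast_2d(np.array(P,float)),c['rvec'],c['tvec'],K,None)[0][:,0]
E
cat > f1.py <<'E'
from fit import *
top={'sFm':(180,120),'sBm':(692,220),'sBp':(626,548),'sFp':(110,443),'brm':(220,252),'brp':(188,394),'pin':(548,248),'p1':(560,343),'p2':(640,357),'p3':(618,470),'p4':(538,455),'bedm':(678,315)}
side={'sFm':(52,437),'sBm':(283,68),'sBp':(626,133),'sFp':(455,535),'brm':(248,285),'brp':(415,322),'pin':(305,48),'p2':(428,55),'p3':(550,77),'p4':(527,127),'p1':(405,105)}
T={k:(260+(u+.5)/8-.5,155+(v+.5)/8-.5) for k,(u,v) in top.items()}
S={k:(275+(u+.5)/7-.5,190+(v+.5)/7-.5) for k,(u,v) in side.items()}
def pts(q):
    x,y,th,a,b,c,s,p,cy=q
    L={'sFm':(c+a,cy-b,10),'sBm':(c-a,cy-b,10),'sBp':(c-a,cy+b,10),'sFp':(c+a,cy+b,10),'brm':(55,-s,68),'brp':(55,s,68),'pin':(-79,-64,66),
    'p1':(p-17,-25,40),'p2':(p-53,-25,40),'p3':(p-53,25,40),'p4':(p-17,25,40),'bedm':(-135,-42,30)}
    R=np.array([[np.cos(th),-np.sin(th)],[np.sin(th),np.cos(th)]])
    return {k:np.r_[np.array([x,y])+R@(np.array(v[:2])/1000),v[2]/1000] for k,v in L.items()}
def res(q):
    P=pts(q);r=[]
    for n,D in(('top',T),('side',S)):
        for k,v in D.items(): r+=list(proj(n,P[k])[0]-v)
    return np.array(r)
if __name__=="__main__":
    for x0 in[(.55,0,t,115,73,-20,30,-60,0) for t in(0,1.5,3,-1.5)]:
        q=least_squares(res,x0,loss='soft_l1',x_scale=[.1,.1,1,100,100,20,30,50,10]);print(q.cost,np.round(q.x,4))
        if q.cost<30: print(np.round(res(q.x).reshape(-1,2),1).tolist()); Q=q
    for k,v in pts(Q.x).items(): print(k,np.round(v,4))
E
python3 f1.py
```

```text
4.725188892812016 [ 5.012000e-01  5.680000e-02  1.342000e+00  1.131371e+02  7.244640e+01
 -2.257720e+01  2.964030e+01 -7.273710e+01 -1.877220e+01]
[[0.5, 0.1], [0.2, 0.1], [0.3, 0.2], [0.6, 0.3], [-0.1, 0.6], [0.2, 0.3], [0.5, -1.1], [-0.1, -0.1], [0.4, 0.3], [0.2, 0.7], [-0.3, 0.4], [-0.8, 1.4], [-0.2, 0.4], [-0.0, 0.3], [-0.1, 0.5], [-0.3, 0.4], [-0.0, -0.2], [0.2, -0.2], [-1.8, -0.0], [0.1, -0.3], [0.1, -0.1], [-0.3, 0.4], [-0.8, 0.1]]
4.72518889281197 [ 5.012000e-01  5.680000e-02  1.342000e+00  1.131371e+02  7.244640e+01
 -2.257720e+01  2.964030e+01 -7.273710e+01 -1.877220e+01]
[[0.5, 0.1], [0.2, 0.1], [0.3, 0.2], [0.6, 0.3], [-0.1, 0.6], [0.2, 0.3], [0.5, -1.1], [-0.1, -0.1], [0.4, 0.3], [0.2, 0.7], [-0.3, 0.4], [-0.8, 1.4], [-0.2, 0.4], [-0.0, 0.3], [-0.1, 0.5], [-0.3, 0.4], [-0.0, -0.2], [0.2, -0.2], [-1.8, -0.0], [0.1, -0.3], [0.1, -0.1], [-0.3, 0.4], [-0.8, 0.1]]
4.725188892811941 [ 5.012000e-01  5.680000e-02  1.342000e+00  1.131371e+02  7.244640e+01
 -2.257720e+01  2.964030e+01 -7.273710e+01 -1.877220e+01]
[[0.5, 0.1], [0.2, 0.1], [0.3, 0.2], [0.6, 0.3], [-0.1, 0.6], [0.2, 
[... 315 characters left out ...]
1
 -2.257720e+01  2.964030e+01 -7.273710e+01 -1.877220e+01]
[[0.5, 0.1], [0.2, 0.1], [0.3, 0.2], [0.6, 0.3], [-0.1, 0.6], [0.2, 0.3], [0.5, -1.1], [-0.1, -0.1], [0.4, 0.3], [0.2, 0.7], [-0.3, 0.4], [-0.8, 1.4], [-0.2, 0.4], [-0.0, 0.3], [-0.1, 0.5], [-0.3, 0.4], [-0.0, -0.2], [0.2, -0.2], [-1.8, -0.0], [0.1, -0.3], [0.1, -0.1], [-0.3, 0.4], [-0.8, 0.1]]
sFm [0.6106 0.1243 0.01  ]
sBm [ 0.5593 -0.0961  0.01  ]
sBp [ 0.4182 -0.0632  0.01  ]
sFp [0.4695 0.1572 0.01  ]
brm [0.5426 0.1036 0.068 ]
brp [0.4849 0.1171 0.068 ]
pin [ 0.5457 -0.0347  0.066 ]
p1 [ 0.5052 -0.0363  0.04  ]
p2 [ 0.4971 -0.0714  0.04  ]
p3 [ 0.4484 -0.06    0.04  ]
p4 [ 0.4566 -0.025   0.04  ]
bedm [ 0.5115 -0.0842  0.03  ]
```

The crops confirm that the silver plate in the cassette is the one. It has its black ribbed pad at top-crop (589,407), a slot star at (450,383), the bridge at (210,325) and the button pin at (548,250). The pose fit is within about 1 px. First I'll turn the tool to line up with the cassette and shut the fingers.

```bash
python3 -m inch '[[0,0,-1,0,0,0,1],[0,0,-1,0,0,0,1],[0,0,-1,0,0,0,1],[0,0,-1,0,0,0,1],[0,0,-1,0,0,0,1],[0,0,-1,0,0,0,1],[0,0,-1,0,0,0,1],[0,0,-1,0,0,0,1],[0,0,-1,0,0,0,1]]' 60
python3 -m inch '[[0,0,-1,0,0,0,1],[0,0,-1,0,0,0,1],[0,0,-1,0,0,0,1],[0,0,-1,0,0,0,1],[0,0,-1,0,0,0,1],[0,0,-1,0,0,0,1],[0,0,-1,0,0,0,1],[0,0,-1,0,0,0,1],[0,0,-0.7,0,0,0,1],[0,0,0,0,0,0,1]]'
cat > st.py <<'E'
from fit import *
import sys
from scipy.spatial.transform import Rotation as R
c=np.array([0.5012,0.0568]);th=1.342
s=env.get_state();q=s['orientation'];r=R.from_quat([q[1],q[2],q[3],q[0]]).as_matrix()
d=s['tcp_pos'][:2]-c;Rc=np.array([[np.cos(th),np.sin(th)],[-np.sin(th),np.cos(th)]])
print('clock',round(s['clock'],2),'cass mm',np.round(Rc@d*1000,1),'z',round(s['tcp_pos'][2]*1000,1),'yaw',np.round(np.degrees(np.arctan2(r[1,0],r[0,0])-th),2),'toolz',np.round(r[:,2],3),'j',np.round(s['joint_pos'],2),'Fcass',np.round(np.r_[Rc@s['wrist_force'][:2],s['wrist_force'][2]],1),'gap',s['finger_gap'])
E
python3 st.py
```

```text
clock: 1.0
tcp_pos: [0.1703, -0.5489, 0.2037]
orientation: [-0.001, 1.0, -0.004, -0.0]
wrist_force: [-0.0, -0.2, 1.0]
finger_gap: -0.0002
clock: 2.0
tcp_pos: [0.1703, -0.5489, 0.2038]
orientation: [-0.0, 0.825, 0.565, 0.0]
wrist_force: [0.5, -0.3, -0.2]
finger_gap: -0.0001
clock 2.0 cass mm [-665.   184.9] z 203.8 yaw -8.05 toolz [-0.     0.001 -1.   ] j [-1.41  0.31  0.05  1.3   0.   -1.04] Fcass [-0.2 -0.6 -0.2] gap -5.8599341223253896e-05
```

```bash
python3 -m inch '[[0,0,-1,0,0,0,1],[0,0,0,0.8,0.26,0,1],[0,0,0,0.8,0.26,0,1],[0,0,0,0.8,0.26,0,1],[0,0,0,0.8,0.26,0,1],[0,0,0,0.8,0.26,0,1],[0,0,0,0.8,0.26,0,1],[0,0,0,0.8,0.26,0,1],[0,0,0,0.8,0.26,0,1],[0,0,0,0.8,0.26,0,1],[0,0,0,0.8,0.26,0,1],[0,0,0,0,0,0,1]]'
python3 st.py
```

```text
clock: 3.2
tcp_pos: [0.3895, -0.1853, 0.2043]
orientation: [-0.0, 0.782, 0.623, 0.001]
wrist_force: [0.2, 0.2, 0.2]
finger_gap: 0.0001
clock 3.2 cass mm [-261.1   53.9] z 204.3 yaw 0.18 toolz [ 0.     0.001 -1.   ] j [-0.63  0.04 -0.29  1.24  0.   -0.41] Fcass [ 0.2 -0.2  0.2] gap 5.5285057071770775e-05
```

```bash
python3 -m inch '[[0,0,0,0.61,0.216,0,1],[0,0,0,0.61,0.216,0,1],[0,0,0,0.61,0.216,0,1],[0,0,0,0.61,0.216,0,1],[0,0,0,0.63,0.216,0,1],[0,0,0,0,0,0.7,1],[0,0,0,0,0,0.7,1],[0,0,0,0,0,0.7,1],[0,0,0,0,0,0.2,1],[0,0,0,0,0,0,1],[0,0,0,0,0,0,1]]'
python3 st.py
cat > sh.py <<'E'
from fit import *
import sys
t=sys.argv[1]
a=env.read_camera("top")[155:235,260:360,::-1];b=env.read_camera("side")[180:265,275:380,::-1]
a=cv2.resize(a,None,fx=7,fy=7,interpolation=cv2.INTER_CUBIC);b=cv2.resize(b,None,fx=7,fy=7,interpolation=cv2.INTER_CUBIC)
cv2.imwrite(f"pics/{t}_t.png",a);cv2.imwrite(f"pics/{t}_s.png",b)
E
python3 sh.py a
```

```text
clock: 4.3
tcp_pos: [0.4764, -0.0529, 0.0905]
orientation: [0.001, 0.784, 0.621, 0.0]
wrist_force: [0.4, -0.2, 0.3]
finger_gap: -0.0001
clock 4.3 cass mm [-112.4   -0.7] z 90.5 yaw -0.13 toolz [ 0.001 -0.001 -1.   ] j [-0.28  0.2  -0.4   0.97 -0.   -0.05] Fcass [-0.1 -0.5  0.3] gap -9.146414368172879e-05
```

View pics/a_s.png

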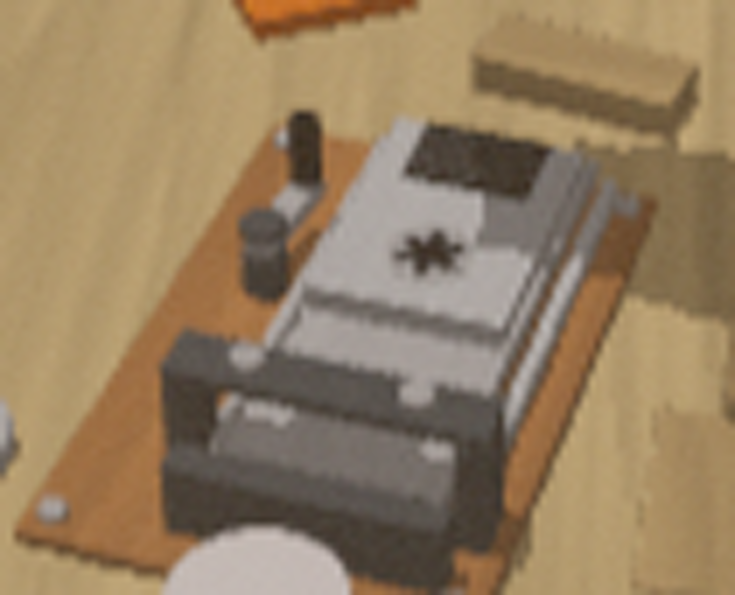

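View pics/a_t.png

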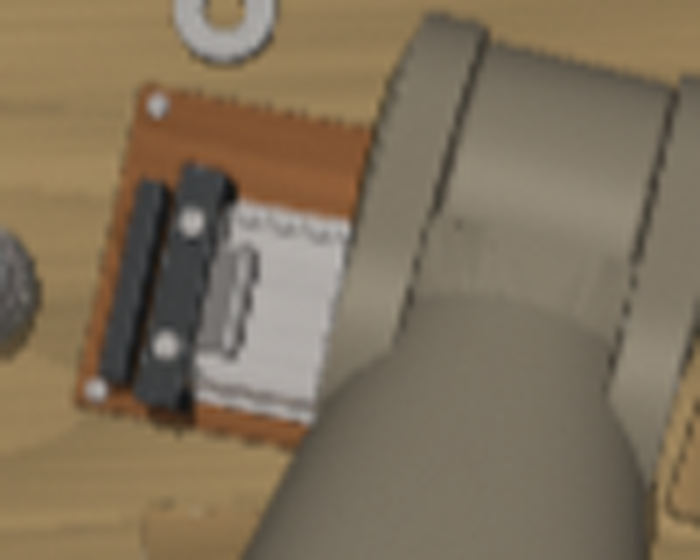

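Run:
```python
from fit import *
im=env.read_camera("side")[:,:,::-1]; cv2.imwrite("pics/full1.png",im)
print(proj("side",[env.get_state()['tcp_pos']]))
```

```text
[[342.73133801 185.90778262]]
```

View pics/full1.png

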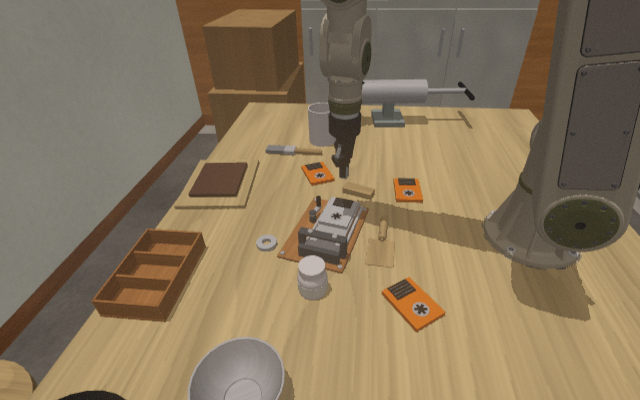

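Run:
```python
from fit import *
im=env.read_camera("side")[130:210,300:390,::-1]; cv2.imwrite("pics/tip1.png",cv2.resize(im,None,fx=7,fy=7,interpolation=cv2.INTER_CUBIC))
```

```text
(no output)
```

View pics/tip1.png

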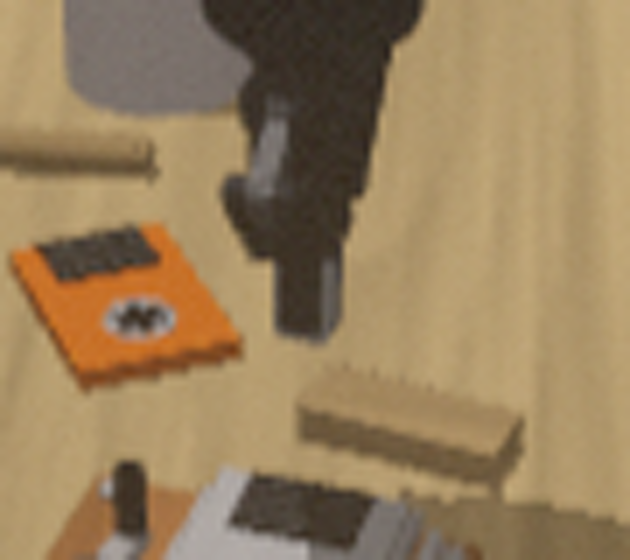

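```bash
python3 st.py
python3 - <<'E'
from fit import *
p=env.get_state()['tcp_pos']
for d in [(0,0,0),(0,0,.01),(0,0,.02),(0,0,.03),(0,-.02,0)]: print(d,proj("side",[p+np.array(d)]))
for n in C:
    Rm=cv2.Rodrigues(C[n]['rvec'])[0]; print(n,-Rm.T@C[n]['tvec'],Rm[2])
E
```

```text
clock 4.5 cass mm [-112.2   -1.2] z 90.9 yaw -0.08 toolz [ 0.003 -0.001 -1.   ] j [-0.28  0.2  -0.4   0.97 -0.   -0.05] Fcass [-0.2  0.2  0.1] gap -0.00010966070841447989
(0, 0, 0) [[342.79435572 186.00213171]]
(0, 0, 0.01) [[342.83356685 182.83016941]]
(0, 0, 0.02) [[342.87327027 179.61838327]]
(0, 0, 0.03) [[342.91347532 176.36601858]]
(0, -0.02, 0) [[343.31903801 181.82736584]]
side [0.42684601 0.73741512 0.62563297] [ 0.09231251 -0.80111509 -0.59134847]
top [ 0.3750995  -0.03462311  1.28431163] [ 0.09492612  0.0280868  -0.99508802]
```

Run:
```python
from fit import *
p=np.array([.17028,-.5487,.2035])
print(proj("side",[p,p+[0,0,.019],p+[0,0,.073]]),proj("top",[p,p+[0,0,.019],p+[0,0,.073]]))
a=cv2.imread("pics/side0.png")[10:90,410:490];b=cv2.imread("pics/top0.png")[280:360,480:560]
cv2.imwrite("pics/start.png",np.hstack([cv2.resize(x,None,fx=5,fy=5,interpolation=cv2.INTER_CUBIC) for x in(a,b)]))
```

```text
[[441.524626    83.19470554]
 [442.47232517  77.67837473]
 [445.26163329  61.44247751]] [[515.42123208 304.11442271]
 [518.84604695 305.3715247 ]
 [529.30943559 309.21218388]]
```

View pics/start.png

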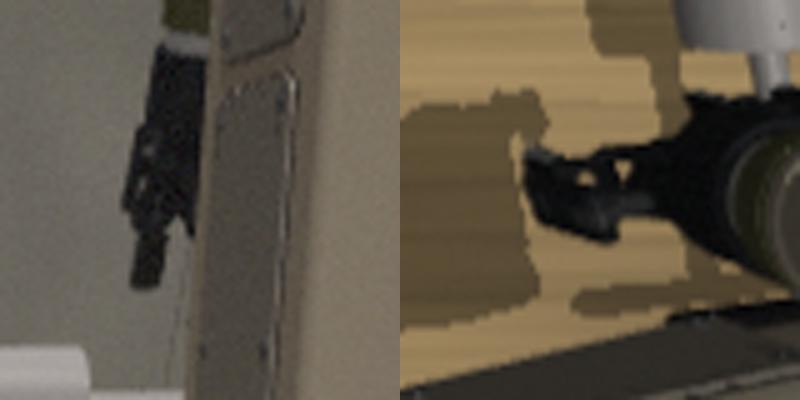

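The side view shows the fingertip at (344,178), but the reported TCP projects to (343,186). That's 8 px off, meaning it's either about 24 mm high or about 38 mm further back. I'll lower it to a safe height and look again before touching anything.

```bash
python3 -m inch '[[0,0,0,0.09,-0.02,0.3,1],[0,0,0,0,0,0.3,1],[0,0,0,0,0,0,1],[0,0,0,0,0,0,1]]'
python3 st.py
python3 - <<'E'
from fit import *
print(proj("side",[env.get_state()['tcp_pos']]))
im=env.read_camera("side")[150:230,290:390,::-1]; cv2.imwrite("pics/tip2.png",cv2.resize(im,None,fx=7,fy=7,interpolation=cv2.INTER_CUBIC))
E
```

```text
clock: 4.9
tcp_pos: [0.4759, -0.0477, 0.06]
orientation: [0.0, 0.784, 0.621, 0.0]
wrist_force: [-0.1, 0.0, -0.0]
finger_gap: 0.0002
clock 4.9 cass mm [-107.5    0.9] z 60.0 yaw -0.06 toolz [ 0. -0. -1.] j [-0.27  0.23 -0.45  0.9  -0.   -0.04] Fcass [-0.   0.1 -0. ] gap 0.00020009886820587976
[[342.90627881 196.67202808]]
```

View pics/tip2.png

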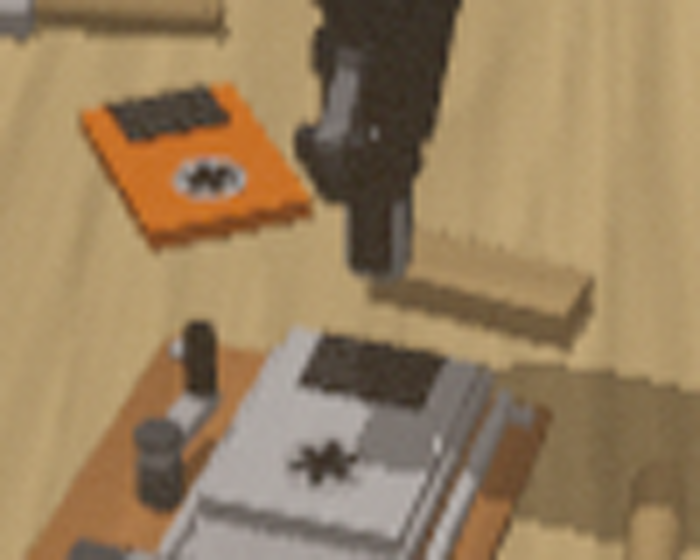

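```bash
python3 -m inch '[[0,0,0,0,0,0.2,1],[0,0,0,0,0,0.14,1],[0,0,0,0,0,0,1],[0,0,0,0,0,0,1]]'
python3 st.py
python3 -m inch '[[0,0,0,0,0,0.06,1],[0,0,0,0,0,0,1],[0,0,0,0,0,0,1]]'
python3 st.py;  python3 - <<'E'
from fit import *
print(proj("side",[env.get_state()['tcp_pos']]))
im=env.read_camera("side")[150:230,290:390,::-1]; cv2.imwrite("pics/tip3.png",cv2.resize(im,None,fx=7,fy=7,interpolation=cv2.INTER_CUBIC))
E
```

```text
clock: 5.35
tcp_pos: [0.4753, -0.0475, 0.042]
orientation: [-0.0, 0.784, 0.621, -0.0]
wrist_force: [0.6, -0.7, 0.6]
finger_gap: 0.0002
clock 5.35 cass mm [-107.5    1.6] z 42.0 yaw -0.06 toolz [-0.001  0.    -1.   ] j [-0.27  0.24 -0.47  0.86 -0.   -0.04] Fcass [-0.5 -0.8  0.6] gap 0.00015265587306421535
clock: 5.65
tcp_pos: [0.4757, -0.0476, 0.0393]
orientation: [0.0, 0.784, 0.621, -0.0]
wrist_force: [-0.1, -0.0, 0.5]
finger_gap: -0.0002
clock 5.65 cass mm [-107.5    1.2] z 39.3 yaw -0.06 toolz [ 0. -0. -1.] j [-0.27  0.25 -0.47  0.85 -0.   -0.04] Fcass [-0.   0.1  0.5] gap -0.00015463486017688188
[[342.90937173 202.88731233]]
```

View pics/tip3.png

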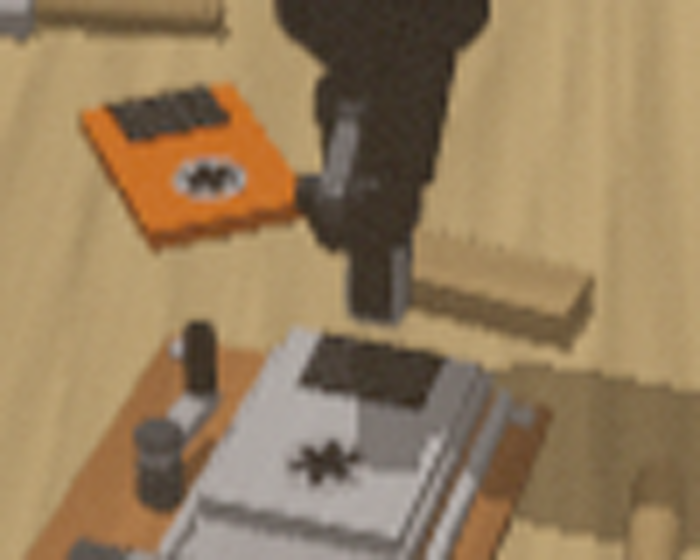

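```bash
python3 -m inch '[[0,0,0,0,0,0.1,1],[0,0,0,0,0,0.1,1],[0,0,0,0,0,0.1,1],[0,0,0,0,0,0,1],[0,0,0,0,0,0,1]]'
python3 st.py;  python3 - <<'E'
from fit import *
im=env.read_camera("side")[150:230,290:390,::-1]; cv2.imwrite("pics/tip4.png",cv2.resize(im,None,fx=7,fy=7,interpolation=cv2.INTER_CUBIC))
E
```

```text
clock: 6.2
tcp_pos: [0.4754, -0.0475, 0.024]
orientation: [-0.0, 0.784, 0.621, -0.0]
wrist_force: [-0.2, -0.2, 0.4]
finger_gap: 0.0
clock 6.2 cass mm [-107.4    1.5] z 24.0 yaw -0.06 toolz [-0.001  0.    -1.   ] j [-0.27  0.27 -0.49  0.81 -0.   -0.04] Fcass [-0.3  0.1  0.4] gap 3.22559908193074e-05
```

View pics/tip4.png

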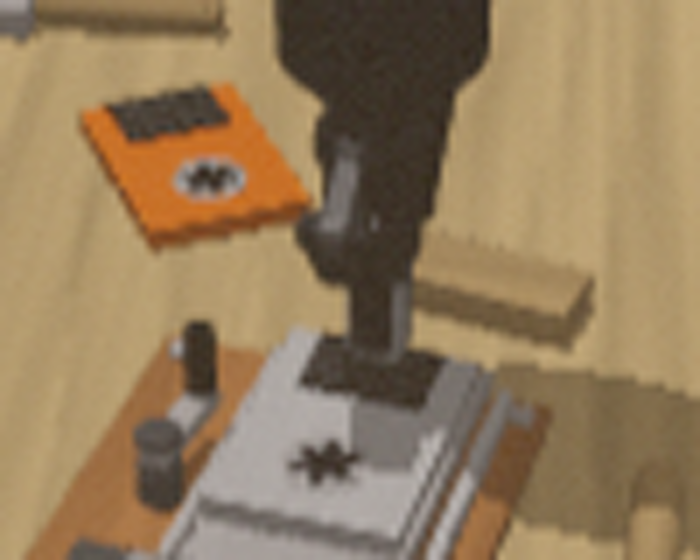

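No force yet, and the finger occludes the plate's rear edge. So the tip is over the plate but higher than reported. I'll continue in small steps until it touches.

```bash
python3 -m inch '[[0,0,0,0,0,0.06,1],[0,0,0,0,0,0,1],[0,0,0,0,0,0,1]]'; python3 st.py
python3 -m inch '[[0,0,0,0,0,0.04,1],[0,0,0,0,0,0,1]]'; python3 st.py
python3 -m inch '[[0,0,0,0,0,0.04,1],[0,0,0,0,0,0,1]]'; python3 st.py
python3 - <<'E'
from fit import *
im=env.read_camera("side")[150:230,290:390,::-1]; cv2.imwrite("pics/tip5.png",cv2.resize(im,None,fx=7,fy=7,interpolation=cv2.INTER_CUBIC))
E
```

```text
clock: 6.55
tcp_pos: [0.4756, -0.0476, 0.0212]
orientation: [0.0, 0.784, 0.621, -0.0]
wrist_force: [-0.8, -0.6, 0.1]
finger_gap: 0.0
clock 6.55 cass mm [-107.5    1.3] z 21.2 yaw -0.06 toolz [-0. -0. -1.] j [-0.27  0.27 -0.5   0.8  -0.   -0.04] Fcass [-0.8  0.6  0.1] gap 2.4536791168507922e-05
clock: 6.75
tcp_pos: [0.4755, -0.0476, 0.0191]
orientation: [-0.0, 0.784, 0.621, -0.0]
wrist_force: [0.1, 0.0, 1.0]
finger_gap: -0.0002
clock 6.75 cass mm [-107.5    1.3] z 19.1 yaw -0.06 toolz [-0. -0. -1.] j [-0.27  0.27 -0.5   0.8  -0.   -0.04] Fcass [ 0.  -0.1  1. ] gap -0.0002263639787109249
clock: 6.95
tcp_pos: [0.4755, -0.0475, 0.017]
orientation: [-0.0, 0.784, 0.621, -0.0]
wrist_force: [-0.6, -0.1, 0.5]
finger_gap: -0.0002
clock 6.95 cass mm [-107.5    1.4] z 17.0 yaw -0.06 toolz [-0.  0. -1.] j [-0.27  0.27 -0.5   0.79 -0.   -0.04] Fcass [-0.3  0.6  0.5] gap -0.0002120559965713154
```

View pics/tip5.png

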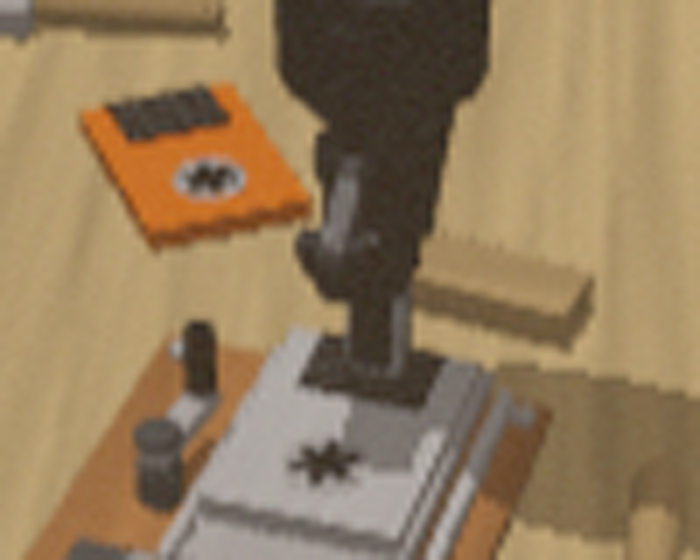

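```bash
for i in 1; do python3 -m inch '[[0,0,0,0,0,0.04,1],[0,0,0,0,0,0,1]]'; python3 st.py; done
python3 -m inch '[[0,0,0,0,0,0.02,1],[0,0,0,0,0,0,1]]'; python3 st.py
python3 - <<'E'
from fit import *
im=env.read_camera("side")[150:230,290:390,::-1]; cv2.imwrite("pics/tip6.png",cv2.resize(im,None,fx=7,fy=7,interpolation=cv2.INTER_CUBIC))
E
```

```text
clock: 7.2
tcp_pos: [0.4755, -0.0476, 0.015]
orientation: [-0.0, 0.784, 0.621, -0.0]
wrist_force: [0.3, -0.3, -0.3]
finger_gap: 0.0002
clock 7.2 cass mm [-107.5    1.4] z 15.0 yaw -0.06 toolz [-0. -0. -1.] j [-0.27  0.28 -0.51  0.79 -0.   -0.04] Fcass [-0.2 -0.4 -0.3] gap 0.00017163300995515508
clock: 7.4
tcp_pos: [0.4756, -0.0476, 0.0142]
orientation: [-0.0, 0.784, 0.621, -0.0]
wrist_force: [-0.3, 0.4, 0.5]
finger_gap: 0.0003
clock 7.4 cass mm [-107.5    1.3] z 14.2 yaw -0.06 toolz [-0. -0. -1.] j [-0.27  0.28 -0.51  0.79 -0.   -0.04] Fcass [0.4 0.4 0.5] gap 0.00028034225426948545
```

View pics/tip6.png

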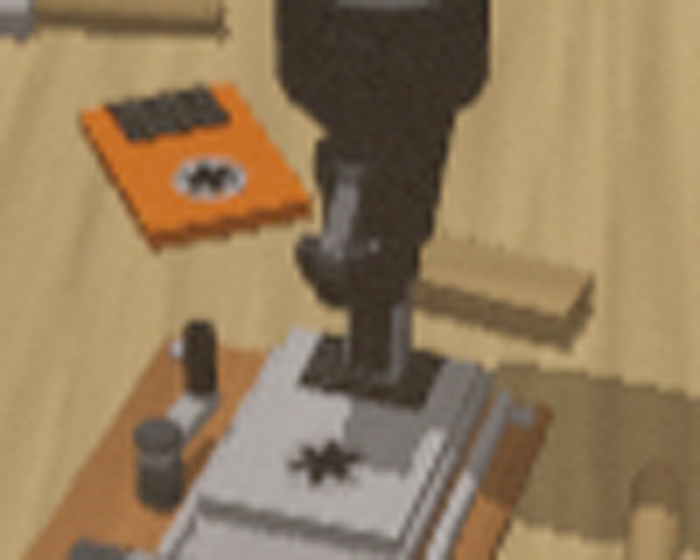

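```bash
python3 -m inch '[[0,0,0,0,0,0.04,1],[0,0,0,0,0,0,1]]'; python3 st.py
python3 -m inch '[[0,0,0,0,0,0.04,1],[0,0,0,0,0,0,1]]'; python3 st.py
python3 - <<'E'
from fit import *
im=env.read_camera("side")[150:230,290:390,::-1]; cv2.imwrite("pics/tip7.png",cv2.resize(im,None,fx=7,fy=7,interpolation=cv2.INTER_CUBIC))
E
```

```text
clock: 7.65
tcp_pos: [0.4759, -0.0477, 0.0125]
orientation: [0.0, 0.784, 0.621, 0.0]
wrist_force: [-0.4, -0.2, 4.5]
finger_gap: -0.0002
clock 7.65 cass mm [-107.5    0.9] z 12.5 yaw -0.06 toolz [ 0.001 -0.    -1.   ] j [-0.27  0.28 -0.51  0.78 -0.   -0.04] Fcass [-0.3  0.3  4.5] gap -0.00022677930501983592
clock: 7.85
tcp_pos: [0.4761, -0.0477, 0.0107]
orientation: [0.0, 0.783, 0.621, 0.0]
wrist_force: [-1.2, 0.3, 6.8]
finger_gap: -0.0003
clock 7.85 cass mm [-107.5    0.7] z 10.7 yaw -0.05 toolz [ 0.001 -0.    -1.   ] j [-0.27  0.28 -0.51  0.78 -0.   -0.04] Fcass [0.  1.2 6.8] gap -0.0002797761864600423
```

View pics/tip7.png

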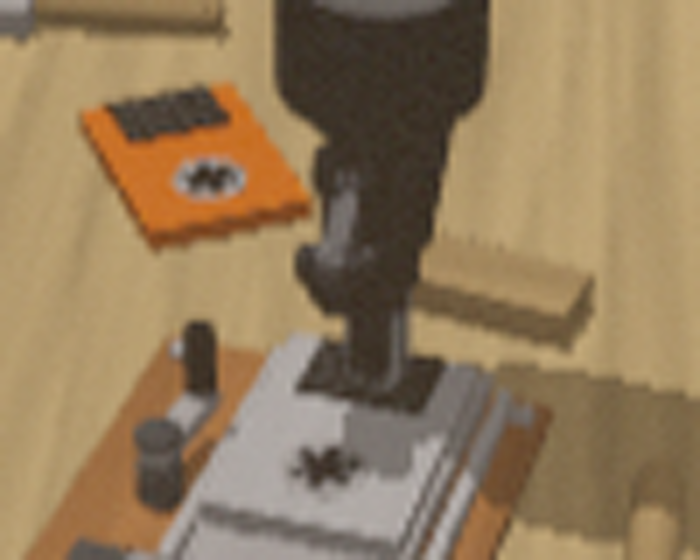

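```bash
python3 -m inch '[[0,0,0,0,0,0.05,1],[0,0,0,0,0,0.05,1],[0,0,0,0,0,0,1]]'; python3 st.py
python3 -m inch '[[0,0,0,0,0,0.04,1],[0,0,0,0,0,0,1],[0,0,0,0,0,0,1]]'; python3 st.py
python3 - <<'E'
from fit import *
im=env.read_camera("side")[150:230,290:390,::-1]; cv2.imwrite("pics/tip8.png",cv2.resize(im,None,fx=7,fy=7,interpolation=cv2.INTER_CUBIC))
E
```

```text
clock: 8.2
tcp_pos: [0.4765, -0.0478, 0.0063]
orientation: [0.001, 0.783, 0.621, 0.0]
wrist_force: [-2.7, -0.3, 11.2]
finger_gap: 0.0001
clock 8.2 cass mm [-107.5    0.4] z 6.3 yaw -0.05 toolz [ 0.002 -0.001 -1.   ] j [-0.27  0.29 -0.52  0.76 -0.   -0.04] Fcass [-0.9  2.5 11.2] gap 6.463738833056035e-05
clock: 8.5
tcp_pos: [0.4769, -0.048, 0.0049]
orientation: [0.001, 0.783, 0.621, 0.001]
wrist_force: [-2.2, 0.4, 13.7]
finger_gap: -0.0002
clock 8.5 cass mm [-1.075e+02 -1.000e-01] z 4.9 yaw -0.05 toolz [ 0.003 -0.001 -1.   ] j [-0.27  0.29 -0.52  0.76 -0.   -0.04] Fcass [-0.1  2.2 13.7] gap -0.0001946103428290221
```

View pics/tip8.png

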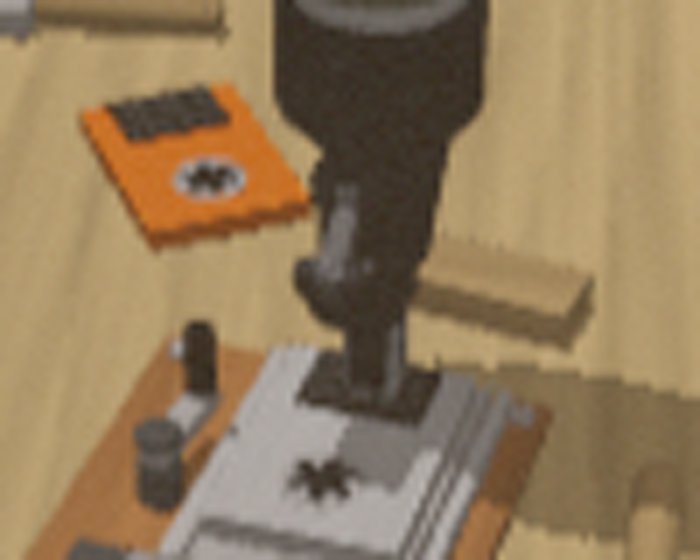

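```bash
python3 -m inch '[[0,0,0,0,0,0.04,1],[0,0,0,0,0,0.04,1],[0,0,0,0,0,0,1],[0,0,0,0,0,0,1]]'; python3 st.py
python3 -m inch '[[0,0,0,0,0,0.03,1],[0,0,0,0,0,0,1],[0,0,0,0,0,0,1]]'; python3 st.py
```

```text
clock: 8.95
tcp_pos: [0.4776, -0.0481, 0.0035]
orientation: [0.002, 0.783, 0.622, 0.001]
wrist_force: [-10.1, 2.2, 36.2]
finger_gap: 0.0
clock 8.95 cass mm [-107.5   -0.8] z 3.5 yaw -0.04 toolz [ 0.005 -0.002 -1.   ] j [-0.27  0.29 -0.52  0.75 -0.   -0.04] Fcass [-0.1 10.3 36.2] gap 4.8191937083850525e-05
clock: 9.25
tcp_pos: [0.4777, -0.0482, 0.0034]
orientation: [0.003, 0.783, 0.622, 0.002]
wrist_force: [-13.5, 2.7, 49.7]
finger_gap: -0.0004
clock 9.25 cass mm [-107.6   -1. ] z 3.4 yaw -0.03 toolz [ 0.006 -0.002 -1.   ] j [-0.27  0.29 -0.52  0.75 -0.   -0.04] Fcass [-0.4 13.7 49.7] gap -0.0004347215338512364
```

```bash
python3 -m inch '[[0,0,0,0,0,-0.05,1],[0,0,0,0,0,0,1],[0,0,0,0,0,0,1]]'; python3 st.py
```

```text
clock: 9.55
tcp_pos: [0.4775, -0.048, 0.0037]
orientation: [0.002, 0.783, 0.621, 0.001]
wrist_force: [-6.2, 1.1, 29.1]
finger_gap: -0.0001
clock 9.55 cass mm [-107.5   -0.7] z 3.7 yaw -0.04 toolz [ 0.005 -0.001 -1.   ] j [-0.27  0.29 -0.52  0.76 -0.   -0.04] Fcass [-0.3  6.3 29.1] gap -7.379678696330852e-05
```

```bash
python3 -m inch '[[0,0,0,0.08,-0.01,0,1],[0,0,0,0.08,0,0,1],[0,0,0,0.08,0,0,1],[0,0,0,0.08,0,0,1],[0,0,0,0.08,0,0,1],[0,0,0,0,0,0,1]]'; python3 st.py
python3 -m inch '[[0,0,0,0.08,0,0,1],[0,0,0,0.08,0,0,1],[0,0,0,0.08,0,0,1],[0,0,0,0.08,0,0,1],[0,0,0,0,0,0,1],[0,0,0,0,0,0,1]]'; python3 st.py
python3 - <<'E'
from fit import *
im=env.read_camera("side")[165:265,275:385,::-1]; cv2.imwrite("pics/sl1.png",cv2.resize(im,None,fx=6,fy=6,interpolation=cv2.INTER_CUBIC))
E
```

```text
clock: 10.15
tcp_pos: [0.482, -0.0294, 0.0038]
orientation: [0.003, 0.784, 0.621, 0.001]
wrist_force: [-6.0, -2.7, 28.0]
finger_gap: -0.0003
clock 10.15 cass mm [-88.4  -0.8] z 3.8 yaw -0.07 toolz [ 0.005 -0.004 -1.   ] j [-0.23  0.3  -0.51  0.76 -0.    0.  ] Fcass [-4.   5.2 28. ] gap -0.0003007445610407333
clock: 10.75
tcp_pos: [0.4856, -0.0137, 0.0038]
orientation: [0.003, 0.784, 0.621, 0.001]
wrist_force: [-6.0, -2.0, 28.7]
finger_gap: 0.0001
clock 10.75 cass mm [-72.2  -0.8] z 3.8 yaw -0.07 toolz [ 0.005 -0.003 -1.   ] j [-0.19  0.3  -0.51  0.76 -0.    0.04] Fcass [-3.3  5.4 28.7] gap 0.00011987375720550183
```

View pics/sl1.png

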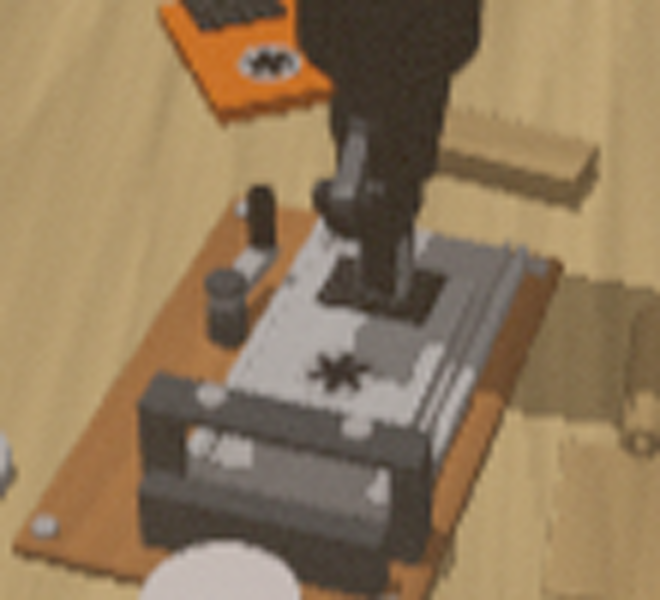

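```bash
python3 -m inch '[[0,0,0,0.08,0,0,1],[0,0,0,0.08,0,0,1],[0,0,0,0.08,0,0,1],[0,0,0,0.08,0,0,1],[0,0,0,0.08,0,0,1],[0,0,0,0,0,0,1]]'; python3 st.py
python3 -m inch '[[0,0,0,0.08,0,0,1],[0,0,0,0.08,0,0,1],[0,0,0,0.08,0,0,1],[0,0,0,0.08,0,0,1],[0,0,0,0,0,0,1],[0,0,0,0,0,0,1]]'; python3 st.py
python3 - <<'E'
from fit import *
im=env.read_camera("side")[165:265,275:385,::-1]; cv2.imwrite("pics/sl2.png",cv2.resize(im,None,fx=6,fy=6,interpolation=cv2.INTER_CUBIC))
E
```

```text
clock: 11.4
tcp_pos: [0.4902, 0.0054, 0.0038]
orientation: [0.003, 0.784, 0.621, 0.001]
wrist_force: [-7.1, -3.6, 28.0]
finger_gap: 0.0001
clock 11.4 cass mm [-52.5  -0.9] z 3.8 yaw -0.08 toolz [ 0.005 -0.004 -1.   ] j [-0.15  0.31 -0.5   0.76 -0.    0.08] Fcass [-5.1  6.1 28. ] gap 7.70538339323966e-05
clock: 12.0
tcp_pos: [0.4938, 0.0211, 0.0039]
orientation: [0.003, 0.784, 0.621, 0.001]
wrist_force: [-6.3, -3.7, 28.3]
finger_gap: 0.0001
clock 12.0 cass mm [-36.4  -0.9] z 3.9 yaw -0.09 toolz [ 0.005 -0.004 -1.   ] j [-0.12  0.31 -0.49  0.77 -0.    0.11] Fcass [-5.1  5.3 28.3] gap 0.0001158270327608685
```

View pics/sl2.png

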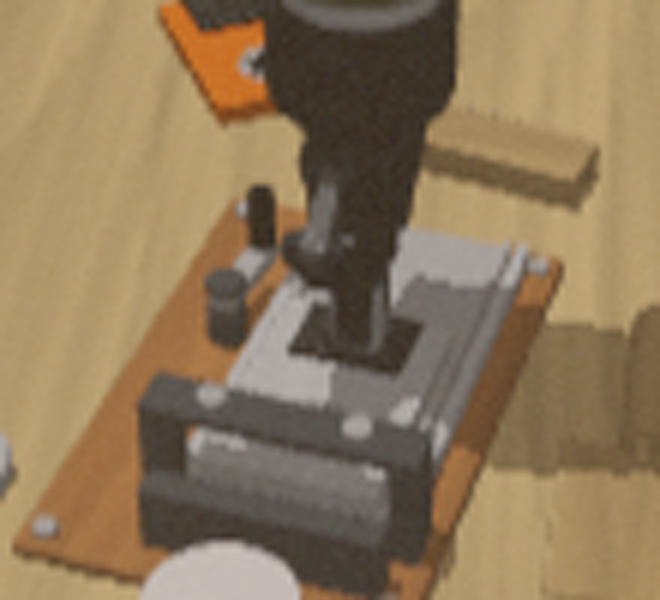

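```bash
python3 -m inch '[[0,0,0,0.08,0,0,1],[0,0,0,0.08,0,0,1],[0,0,0,0.08,0,0,1],[0,0,0,0.08,0,0,1],[0,0,0,0,0,0,1]]'; python3 st.py
python3 -m inch '[[0,0,0,0.06,0,0,1],[0,0,0,0.06,0,0,1],[0,0,0,0,0,0,1]]'; python3 st.py
python3 -m inch '[[0,0,0,0.06,0,0,1],[0,0,0,0,0,0,1]]'; python3 st.py
python3 - <<'E'
from fit import *
im=env.read_camera("side")[165:265,275:385,::-1]; cv2.imwrite("pics/sl3.png",cv2.resize(im,None,fx=6,fy=6,interpolation=cv2.INTER_CUBIC))
E
```

```text
clock: 12.55
tcp_pos: [0.4975, 0.0369, 0.0039]
orientation: [0.003, 0.784, 0.621, 0.001]
wrist_force: [-7.0, -4.0, 28.0]
finger_gap: 0.0001
clock 12.55 cass mm [-20.2  -0.9] z 3.9 yaw -0.08 toolz [ 0.005 -0.004 -1.   ] j [-0.08  0.32 -0.47  0.77 -0.    0.15] Fcass [-5.5  5.9 28. ] gap 6.75832950166318e-05
clock: 12.85
tcp_pos: [0.4987, 0.042, 0.0039]
orientation: [0.003, 0.784, 0.621, 0.0]
wrist_force: [-8.0, -5.9, 28.4]
finger_gap: -0.0002
clock 12.85 cass mm [-15.   -0.9] z 3.9 yaw -0.11 toolz [ 0.005 -0.005 -1.   ] j [-0.07  0.32 -0.47  0.77 -0.    0.16] Fcass [-7.6  6.5 28.4] gap -0.00021767349581062166
clock: 13.05
tcp_pos: [0.4987, 0.042, 0.0039]
orientation: [0.005, 0.784, 0.62, -0.002]
wrist_force: [-8.2, -15.8, 30.2]
finger_gap: 0.0003
clock 13.05 cass mm [-15.   -0.9] z 3.9 yaw -0.21 toolz [ 0.003 -0.011 -1.   ] j [-0.07  0.33 -0.47  0.77 -0.01  0.16] Fcass [-17.2   4.4  30.2] gap 0.00028656816667414395
```

View pics/sl3.png

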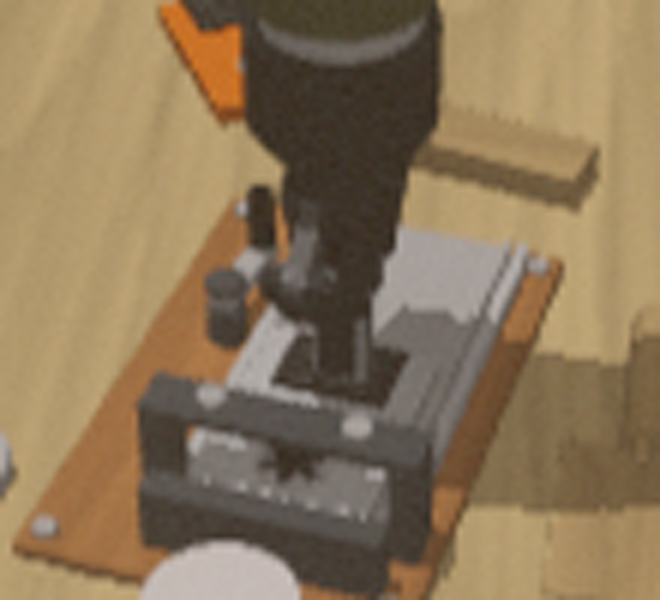

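Plate is home: it stopped dead at pad x −15 (so origin x 20) and the push force rose to 17 N. Next I'll relax and lift off.

```bash
python3 -m inch '[[0,0,0,0,0,0,1],[0,0,0,-0.04,0,0,1],[0,0,0,0,0,0,1],[0,0,0,0,0,-0.06,1],[0,0,0,0,0,-0.06,1],[0,0,0,0,0,-0.1,1],[0,0,0,0,0,-0.2,1],[0,0,0,0,0,-0.3,1],[0,0,0,0,0,-0.5,1],[0,0,0,0,0,0,1]]'; python3 st.py
python3 sh.py b
```

```text
clock: 14.1
tcp_pos: [0.4989, 0.0452, 0.0642]
orientation: [0.001, 0.783, 0.622, 0.002]
wrist_force: [1.1, -0.4, 0.3]
finger_gap: -0.0
clock 14.1 cass mm [-11.8  -0.4] z 64.2 yaw -0.03 toolz [ 0.005 -0.    -1.   ] j [-0.07  0.26 -0.39  0.92  0.    0.16] Fcass [-0.1 -1.1  0.3] gap -1.7223356667316278e-05
```

View pics/b_s.png

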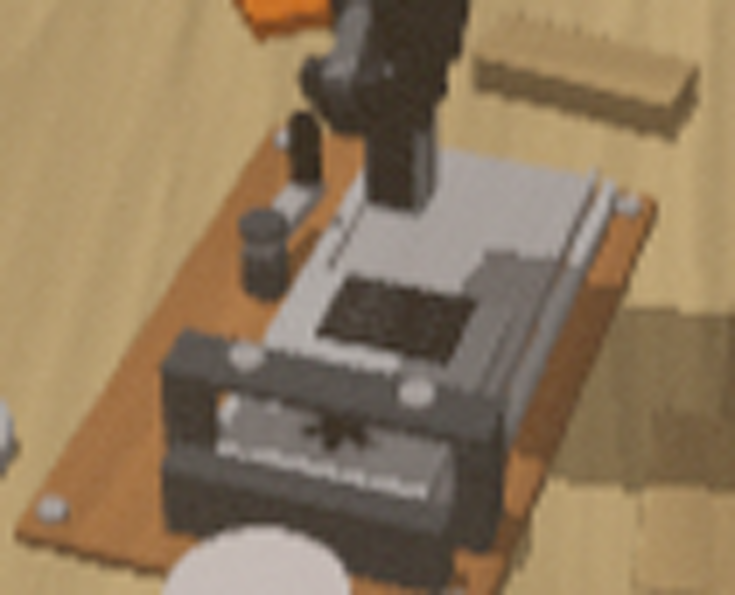

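Run:
```python
from f1 import *
th=1.342;Rm=np.array([[np.cos(th),-np.sin(th)],[np.sin(th),np.cos(th)]])
def w(x,y,z): return np.r_[np.array([.5012,.0568])+Rm@np.array([x,y])/1e3,z/1e3]
print("meas",T['pin'],S['pin'])
for a in(0,.05,.1,.15,.2,.3):
    p=w(-45-34*np.cos(a),-64+34*np.sin(a),66); print(a,proj('top',p),proj('side',p))
from scipy.optimize import least_squares
r=least_squares(lambda q:np.r_[proj('top',w(*q,66))[0]-T['pin'],proj('side',w(*q,66))[0]-S['pin']],[-79,-64]);print(r.x,r.fun)
s=env.get_state()['tcp_pos'];print('tip',proj('side',s+[0,0,.027]))
```

```text
meas (328.0625, 185.5625) (318.14285714285717, 196.42857142857142)
0 [[328.56683057 184.44483687]] [[316.31598094 196.39291721]]
0.05 [[328.45333163 184.94106763]] [[316.91154148 196.51693874]]
0.1 [[328.31492985 185.43121367]] [[317.49505531 196.65862282]]
0.15 [[328.15196433 185.914042  ]] [[318.06515589 196.81767348]]
0.2 [[327.96483637 186.38833726]] [[318.62049993 196.99375686]]
0.3 [[327.52000373 187.30657404]] [[319.68167697 197.39549821]]
[-79.0165472  -59.41630888] [ 0.23695158  0.2288014  -0.20180155  0.27161828]
tip [[331.6044691  208.93083596]]
```

```bash
python3 -m inch '[[0,0,0,-0.43,0.57,0,1],[0,0,0,-0.43,0.57,0,1],[0,0,0,-0.43,0.57,0,1],[0,0,0,0,0.2,0,1],[0,0,0,0,0,0,1],[0,0,0,0,0,0,1]]'; python3 st.py
python3 sh.py c
```

```text
clock: 14.8
tcp_pos: [0.5735, -0.0387, 0.0601]
orientation: [-0.001, 0.783, 0.622, -0.001]
wrist_force: [-0.4, -0.3, 0.0]
finger_gap: 0.0004
clock 14.8 cass mm [-76.6 -92.1] z 60.1 yaw -0.03 toolz [-0.003  0.001 -1.   ] j [-0.21  0.4  -0.2   0.98  0.    0.02] Fcass [-0.4  0.3  0. ] gap 0.00035907285949233515
```

View pics/c_s.png

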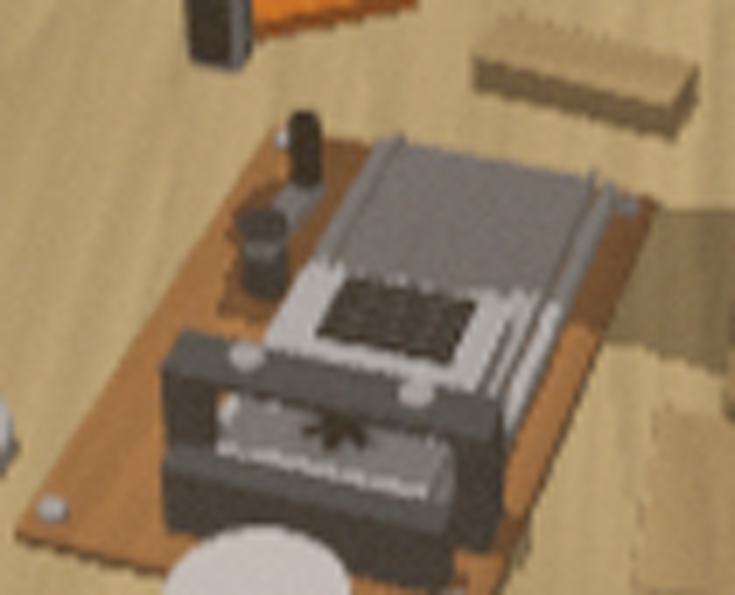

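View pics/c_t.png

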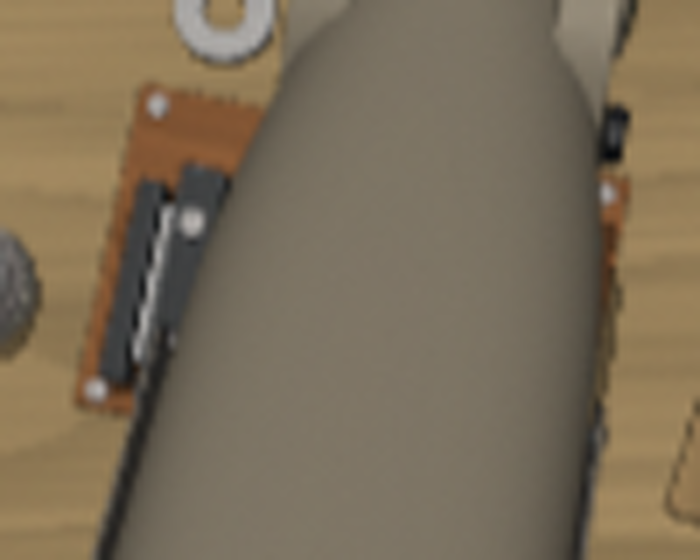

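Run:
```python
from fit import *
s=env.get_state()['tcp_pos']
for d in([0,0,.0],[0,0,.027],[0,0,.07],[0,0,.1],[0,-.04,0]): print(d,proj('side',s+d),proj('top',s+d))
def ray(n,u,v):
    c=C[n];Rm=cv2.Rodrigues(c['rvec'])[0];d=Rm.T@np.array([(u-c['cx'])/c['fx'],(v-c['cy'])/c['fy'],1]);return -Rm.T@c['tvec'],d
o1,d1=ray('side',305.7,189);o2,d2=ray('top',347.4,174.3)
A=np.c_[d1,-d2];t=np.linalg.lstsq(A,o2-o1,rcond=None)[0];print(o1+d1*t[0],o2+d2*t[1])
for z in(.03,.06,.087,.13,.18): print(z,o2+d2*(z-o2[2])/d2[2])
im=env.read_camera("side")[90:240,240:400,::-1]; cv2.imwrite("pics/c2.png",cv2.resize(im,None,fx=4,fy=4,interpolation=cv2.INTER_CUBIC))
im=env.read_camera("top")[140:230,290:400,::-1]; cv2.imwrite("pics/c3.png",cv2.resize(im,None,fx=6,fy=6,interpolation=cv2.INTER_CUBIC))
```

```text
[0, 0, 0.0] [[306.18320828 196.69239225]] [[329.42227054 176.320251  ]]
[0, 0, 0.027] [[305.67520776 188.35391147]] [[329.40580567 174.99198345]]
[0, 0, 0.07] [[304.83007038 174.48156008]] [[329.37801829 172.75029677]]
[0, 0, 0.1] [[304.21246771 164.34403494]] [[329.35739298 171.08639503]]
[0, -0.04, 0] [[308.37164054 188.26153562]] [[341.42775808 175.924697  ]]
[ 0.58510159 -0.0990395   0.04338501] [ 0.58136251 -0.09932487  0.04277869]
0.03 [ 0.5834855  -0.09999082  0.03      ]
0.06 [ 0.57850143 -0.09842739  0.06      ]
0.087 [ 0.57401577 -0.0970203   0.087     ]
0.13 [ 0.56687193 -0.09477938  0.13      ]
0.18 [ 0.55856514 -0.09217366  0.18      ]
```

View pics/c2.png

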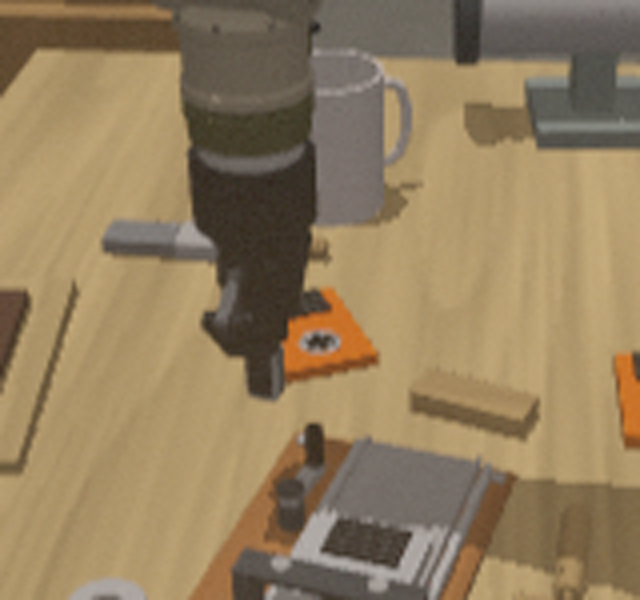

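View pics/c3.png

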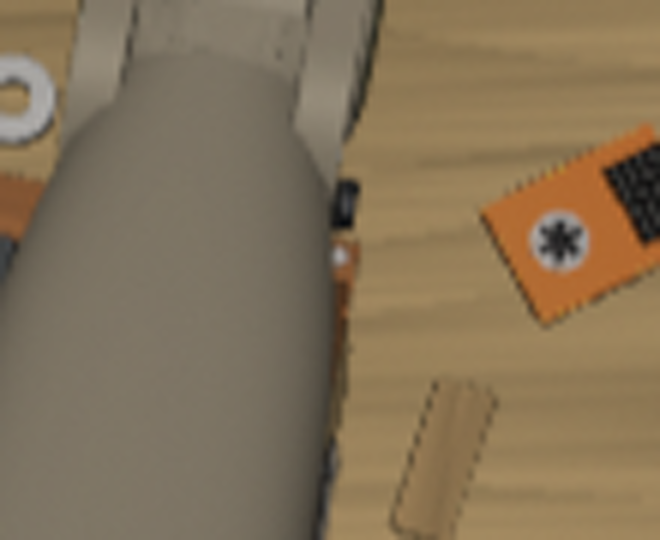

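The pin fits at cassette (−79, −59), so the button is at about 0.13 rad. The fingertip, at reported z plus 27 mm, is clear of it on the −y side. Lowering beside the pin.

```bash
python3 -m inch '[[0,0,0,-0.06,0,0.2,1],[0,0,0,0,0,0.3,1],[0,0,0,0,0,0.3,1],[0,0,0,0,0,0,1],[0,0,0,0,0,0,1]]'; python3 st.py
python3 - <<'E'
from fit import *
im=env.read_camera("side")[150:235,275:380,::-1]; cv2.imwrite("pics/d1.png",cv2.resize(im,None,fx=7,fy=7,interpolation=cv2.INTER_CUBIC))
E
```

```text
clock: 15.5
tcp_pos: [0.5738, -0.0422, 0.0209]
orientation: [-0.0, 0.783, 0.621, -0.0]
wrist_force: [-0.1, -0.6, 1.1]
finger_gap: 0.0002
clock 15.5 cass mm [-80.  -93.1] z 20.9 yaw -0.04 toolz [-0.001  0.    -1.   ] j [-0.21  0.43 -0.25  0.89 -0.    0.02] Fcass [-0.6  0.   1.1] gap 0.00023938101498136255
```

View pics/d1.png

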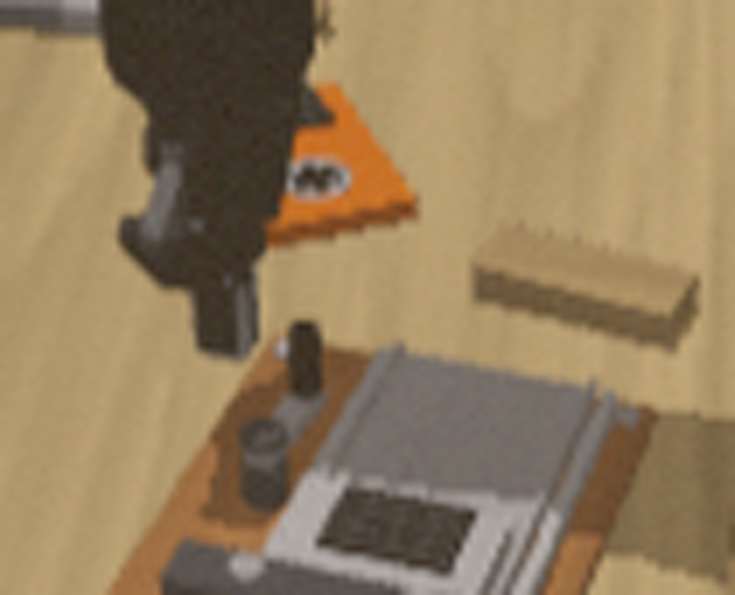

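```bash
python3 -m inch '[[0,0,1,0,0,0.08,1],[0,0,0,0,0,0,1]]'; python3 st.py
python3 -m inch '[[0,0,0,0.02,-0.15,0,1],[0,0,0,0.02,-0.14,0,1],[0,0,0,0,0,0,1]]'; python3 st.py
```

```text
clock: 15.75
tcp_pos: [0.5748, -0.0425, 0.0178]
orientation: [0.0, 0.825, 0.565, 0.0]
wrist_force: [-0.3, 0.3, -0.1]
finger_gap: 0.0006
clock 15.75 cass mm [-80.  -94.2] z 17.8 yaw -8.08 toolz [ 0.001 -0.    -1.   ] j [-0.21  0.44 -0.25  0.88 -0.    0.16] Fcass [ 0.2  0.3 -0.1] gap 0.0005691089903868844
clock: 16.05
tcp_pos: [0.5605, -0.0347, 0.0176]
orientation: [-0.0, 0.824, 0.566, -0.0]
wrist_force: [-0.0, -0.5, -0.6]
finger_gap: -0.0002
clock 16.05 cass mm [-75.7 -78.5] z 17.6 yaw -7.95 toolz [-0.  0. -1.] j [-0.2   0.41 -0.29  0.87 -0.    0.16] Fcass [-0.5 -0.1 -0.6] gap -0.00019601014282333095
```

```bash
python3 -m inch '[[0,0,0,-0.1,0,0,1],[0,0,0,0,0,0,1]]'; python3 st.py
python3 -m inch '[[0,0,1,-0.04,-0.1,0,1],[0,0,1,-0.04,-0.1,0,1],[0,0,1,-0.04,-0.1,0,1],[0,0,0,0,0,0,1]]'; python3 st.py
python3 - <<'E'
from fit import *
im=env.read_camera("side")[150:235,275:380,::-1]; cv2.imwrite("pics/d2.png",cv2.resize(im,None,fx=7,fy=7,interpolation=cv2.INTER_CUBIC))
E
```

```text
clock: 16.25
tcp_pos: [0.5597, -0.0405, 0.0175]
orientation: [0.0, 0.825, 0.565, -0.0]
wrist_force: [0.5, 0.8, -0.8]
finger_gap: 0.0002
clock 16.25 cass mm [-81.5 -79.1] z 17.5 yaw -8.05 toolz [ 0. -0. -1.] j [-0.22  0.41 -0.29  0.86 -0.    0.15] Fcass [ 0.9 -0.3 -0.8] gap 0.00015389873833629398
clock: 16.65
tcp_pos: [0.5438, -0.0383, 0.0174]
orientation: [0.0, 0.925, 0.381, 0.0]
wrist_force: [-0.0, 0.2, -0.5]
finger_gap: 0.0002
clock 16.65 cass mm [-83. -63.] z 17.4 yaw -32.09 toolz [ 0. -0. -1.] j [-0.22  0.39 -0.34  0.85 -0.    0.57] Fcass [ 0.2  0.1 -0.5] gap 0.00015108153256966395
```

View pics/d2.png

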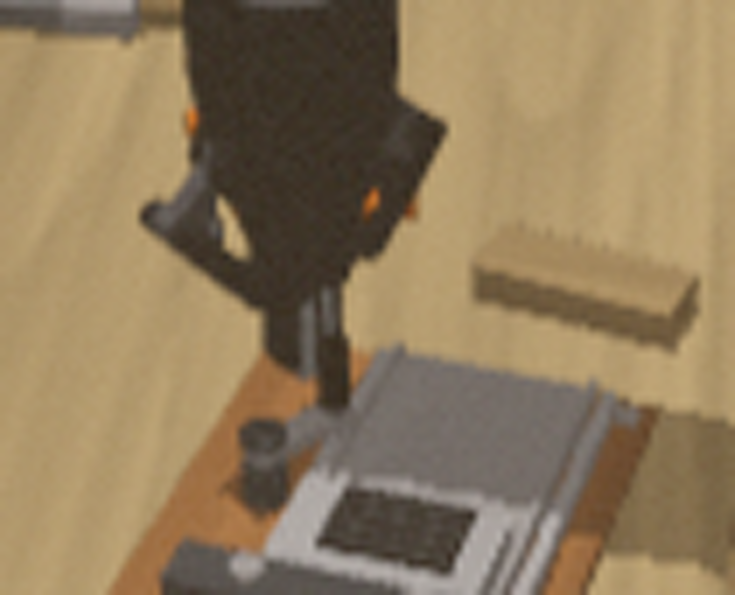

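```bash
python3 -m inch '[[0,0,1,-0.04,-0.11,0,1],[0,0,1,-0.04,-0.11,0,1],[0,0,1,-0.04,-0.11,0,1],[0,0,0,0,0,0,1]]'; python3 st.py
python3 -m inch '[[0,0,1,-0.04,-0.11,0,1],[0,0,1,-0.04,-0.11,0,1],[0,0,0,0,0,0,1],[0,0,0,0,0,0,1]]'; python3 st.py
python3 - <<'E'
from fit import *
im=env.read_camera("side")[150:235,275:380,::-1]; cv2.imwrite("pics/d3.png",cv2.resize(im,None,fx=7,fy=7,interpolation=cv2.INTER_CUBIC))
E
```

```text
clock: 17.1
tcp_pos: [0.5293, -0.0282, 0.0173]
orientation: [-0.0, 0.983, 0.182, 0.0]
wrist_force: [0.5, -0.5, -0.6]
finger_gap: -0.0
clock 17.1 cass mm [-76.5 -46.7] z 17.3 yaw -55.9 toolz [ 0.  0. -1.] j [-0.2   0.36 -0.37  0.84  0.    1.  ] Fcass [-0.4 -0.6 -0.6] gap -3.2766042529462983e-06
clock: 17.5
tcp_pos: [0.5224, -0.019, 0.0172]
orientation: [-0.0, 0.999, 0.045, -0.0]
wrist_force: [0.3, 0.3, 0.1]
finger_gap: 0.0002
clock 17.5 cass mm [-69.  -37.8] z 17.2 yaw -71.68 toolz [-0.  0. -1.] j [-0.19  0.35 -0.39  0.83  0.    1.29] Fcass [ 0.3 -0.2  0.1] gap 0.00017368513030611152
```

View pics/d3.png

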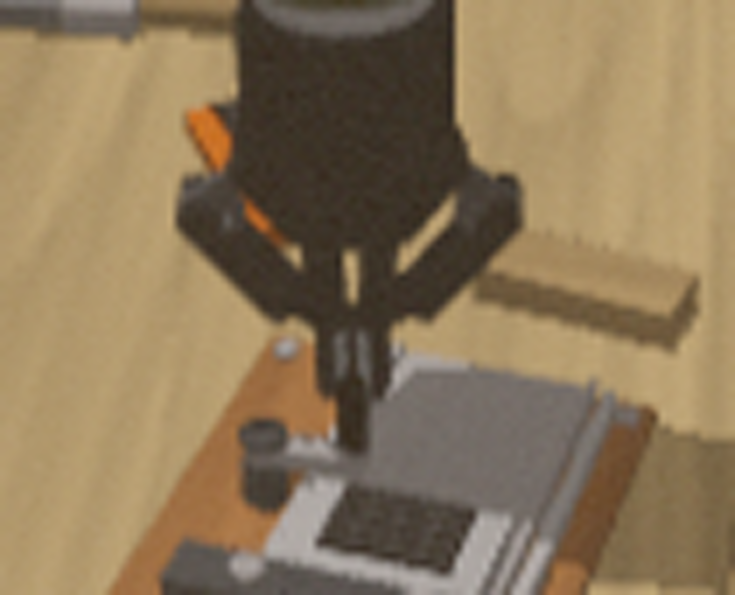

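```bash
python3 -m inch '[[0,0,1,-0.05,-0.11,0,1],[0,0,1,-0.05,-0.11,0,1],[0,0,0,0,0,0,1]]'; python3 st.py
python3 -m inch '[[0,0,0,0,-0.06,0,1],[0,0,0,0,0,0,1]]'; python3 st.py
```

```text
clock: 17.85
tcp_pos: [0.5183, -0.0118, 0.0175]
orientation: [0.004, 0.995, -0.098, 0.001]
wrist_force: [1.3, -12.8, -3.0]
finger_gap: 0.0
clock 17.85 cass mm [-63.  -32.3] z 17.5 yaw -88.11 toolz [ 0.001 -0.008 -1.   ] j [-0.17  0.34 -0.41  0.82 -0.01  1.59] Fcass [-12.2  -4.2  -3. ] gap 3.966412987345331e-05
clock: 18.05
tcp_pos: [0.5183, -0.0117, 0.0175]
orientation: [0.007, 0.995, -0.097, 0.001]
wrist_force: [-0.7, -21.3, -1.2]
finger_gap: -0.0001
clock 18.05 cass mm [-62.9 -32.2] z 17.5 yaw -88.06 toolz [-0.    -0.013 -1.   ] j [-0.17  0.34 -0.4   0.82 -0.01  1.6 ] Fcass [-20.9  -4.2  -1.2] gap -0.00011211662514487554
```

At its end stop: 21 N with no further motion. I'll back off along +y of the tool, lift clear and check.

```bash
python3 -m inch '[[0,0,0,0,0.1,0,1],[0,0,0,0,0.2,0,1],[0,0,0,0,0.1,0,1],[0,0,0,0,0,-0.5,1],[0,0,0,0,0,-1,1],[0,0,0,0,0,-1,1],[0,0,0,0,0,-0.8,1],[0,0,0,0,0,0,1],[0,0,0,0,0,0,1]]'; python3 st.py
python3 -m inch '[[0,0,0,-0.4,0.7,0,1],[0,0,0,-0.4,0.7,0,1],[0,0,0,-0.4,0.7,0,1],[0,0,0,-0.4,0.7,0,1],[0,0,0,0,0.8,0,1],[0,0,0,0,0.8,0,1],[0,0,0,0,0.8,0,1],[0,0,0,0,0,0,1]]'; python3 st.py
python3 sh.py e
```

```text
clock: 18.95
tcp_pos: [0.5145, -0.0249, 0.1833]
orientation: [0.0, 0.995, -0.097, 0.001]
wrist_force: [-0.1, -0.8, -0.6]
finger_gap: -0.0002
clock 18.95 cass mm [-76.6 -31.5] z 183.3 yaw -87.99 toolz [ 0.002 -0.    -1.   ] j [-0.2   0.2  -0.15  1.21  0.    1.56] Fcass [-0.8 -0.1 -0.6] gap -0.00020543033587389493
clock: 19.75
tcp_pos: [0.3835, -0.2678, 0.1802]
orientation: [-0.0, 0.995, -0.1, -0.001]
wrist_force: [0.5, 0.2, -0.6]
finger_gap: -0.0002
clock 19.75 cass mm [-342.8   41. ] z 180.2 yaw -88.32 toolz [-0.002  0.001 -1.   ] j [-0.78  0.12 -0.26  1.19 -0.    0.99] Fcass [ 0.3 -0.4 -0.6] gap -0.00017160936587375371
```

View pics/e_s.png

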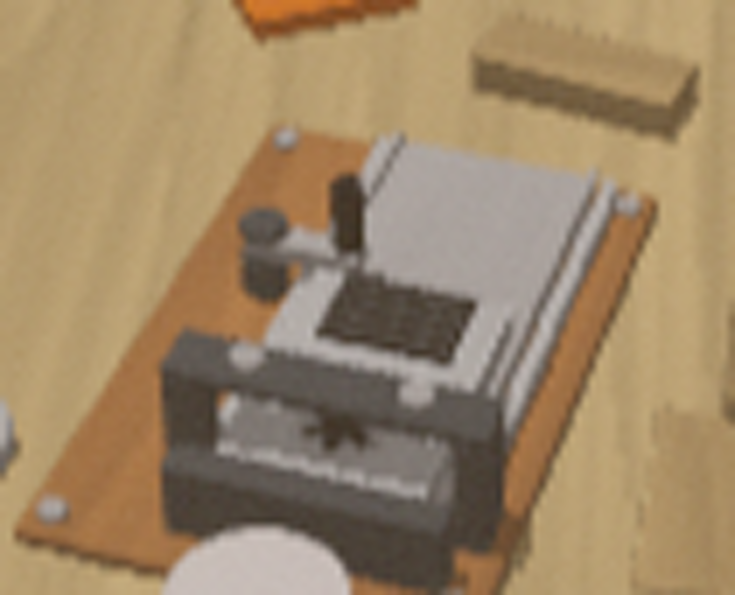

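View pics/e_t.png

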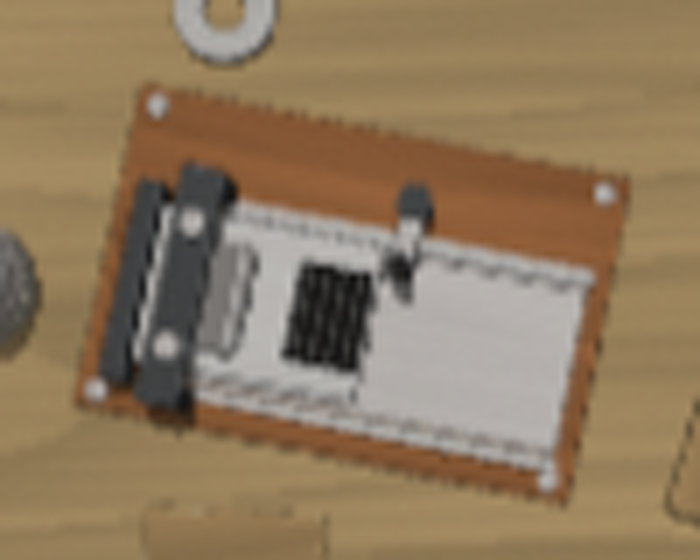

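Run:
```python
from f1 import *
th=1.342;Rm=np.array([[np.cos(th),-np.sin(th)],[np.sin(th),np.cos(th)]])
def w(x,y,z): return np.r_[np.array([.5012,.0568])+Rm@np.array([x,y])/1e3,z/1e3]
f=lambda u,v,o:np.array([o[0]+(u+.5)/7-.5,o[1]+(v+.5)/7-.5])
for n,t,s,z in(('pin',(397,258),(347,182),66),('pad',(329.5,315.5),(399,318),34)):
    t=f(*t,(260,155));s=f(*s,(275,180))
    r=least_squares(lambda q:np.r_[proj('top',w(*q,z))[0]-t,proj('side',w(*q,z))[0]-s],[-20,0]);print(n,r.x,r.fun.round(2))
im=env.read_camera("top")[:,:,::-1];cv2.imwrite("pics/fin.png",np.hstack([im]))
d=cv2.absdiff(im,cv2.imread("pics/top0.png")).max(2)
for nm,(u,v) in dict(ring=(292,156),jar=(254,196),guide=(364,217),tool=(300,238),bowl=(181,172),brush=(427,145),jug=(467,170)).items(): print(nm,d[v-12:v+12,u-14:u+14].mean().round(1))
```

```text
pin [-45.43971799 -31.47226184] [ 0.4   0.61 -0.5   0.4 ]
pad [-15.90145528  -1.3837631 ] [ 0.09  0.46 -0.35  0.04]
ring 0.9
jar 0.9
guide 0.8
tool 0.8
bowl 0.8
brush 0.9
jug 0.9
```

View pics/fin.png

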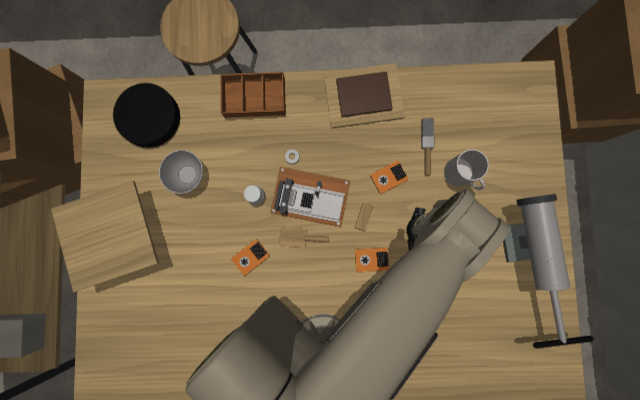

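The plate origin fits at x≈19, y≈−1. The pin is at (−45, −31), so the button is at about 1.56 rad, and nothing else has moved. Handing in.

```bash
python3 -m inch '[[0,0,0,0,0,0,1],[0,0,0,0,0,0,1]]'; python3 -c "
from workcell import env
env.hand_in()"
```

```text
clock: 20.1
tcp_pos: [0.3851, -0.2631, 0.182]
orientation: [-0.0, 0.995, -0.096, -0.0]
wrist_force: [-0.7, 0.1, 0.9]
finger_gap: 0.0002
the job is handed in; nothing more can be done
```

I pressed the silver die plate to its hard stop and slid it under the leaf spring until it stopped at the end stop. I then pushed the turn-button round by its pin until it hit its own end stop, moved the arm clear and handed in at about 20 s. The hand-in gives no verdict.

**Last checks from both cameras:**
- **Plate:** its origin is at about cassette x 19 mm, y −1 mm (home is x 20), and it looks flat under the leaf spring.
- **Turn-button:** the pin is at about (−45, −31) mm, which is about 1.56 rad.
- **Other objects:** in the top view, none of the seven loose things had moved.
- **Wrist force:** it read close to zero with the arm clear.

**What disagreed or went past the plan:**
- **Tool height:** the reported TCP height was about 27 mm lower than the real fingertips, judging by the side camera and by where they touched the pad. I worked from the cameras and touch instead.
- **Pressing force:** it briefly reached about 50 N at the bed's hard stop, above the suggested 20–25 N. I eased it to about 28 N before sliding.

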